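# Hang a plate hanger on the sloped drip rail

## Task

Take the wheeled plate hanger out of its black rack and hang it on the upper part of the sloped drip rail: lower it gently, by feel, until its wheels straddle the rail and bear on it while you still hold it, since the rail's height is not known exactly. Then let go and leave it alone so that it rolls down by itself to the stop and stays there. Never press or knock hard on the rail (a little over its own weight, about 5 N, is plenty), and do not disturb the bottle, tank or spool.

Things in the scene. Friction and masses are not known exactly. Their poses are not given: they have to be found in the camera images.
- hanger: loose wheeled hanger, 0.2 to 0.4 kg: 90 mm long (own x), 21 thick (y), 187 tall (z up). Origin: underside, middle of its 8 mm thick steel frame with glass plate (z 0 to 70 mm). A side plate at y -13 to -9, x +-45, z 62 to 143 mm joins the frame to two white grooved wheels; a black grip block sits on top
- grip (a point): on the hanger, middle of the black grip block (32 long, 12 thick across own y, z 147 to 187 mm of the hanger), 169 mm above its underside. Pinch it across y; with the TCP here the fingertips clear the wheels. Axes as the hanger's
- wheels (a point): on the hanger, bottom of the wheel grooves midway between the wheels, 121 mm above its underside; lies on the rail's top line when hung. Wheels turn freely, axles along y at x +-28, 8 mm above this point, hub radius 8, flange radius 13 mm; groove 9 mm wide (y +-4.5), flanges to y +-7.5, reaching 5 mm below this point
- mouth (a point): on the hanger, middle of the mouth for the rail, 93 mm above its underside: 46 mm clear between frame top (z 70) and flanges (z 116 mm), closed by the side plate at -y, open to +y. The rail goes in sideways here, below the wheels; then the hanger is lowered until the wheels sit on the rail, a flange either side
- rack: fixed black rack, 125 x 90 mm base 8 mm thick, four posts to 58 mm above the table that loosely hold the hanger's lower frame upright. Origin under its centre; the hanger lies along its x and is drawn straight up 60 mm or more to clear it
- stand: fixed stand: yellow tray 340 x 200 x 35 mm, a post at own x +-195 mm, between them a stiff aluminium rail 6 mm wide, 10 high, in its plane y = 0. Origin on the table under the middle; own x is level and points downhill; rail falls 0.12 rad to +x. Rail top at mid is 205 mm up PLUS 0 to 20 mm: a clamp setting, different each time, not measured. Over 15 N between hanger and stand is too much
- load (a point): fixed on the stand: good place for the wheels point, on the upper part of the rail (stand x -90 mm; x -130 to -50 is free), at the rail's top line for the LOWEST clamp setting: the true rail top is 0 to 20 mm higher. Axes as the stand's
- rest (a point): fixed on the stand, x +100 mm, low end, also drawn for the lowest clamp setting: the wheels point rests over here (0 to 20 mm higher) once the hanger's side plate has met the black rubber stop, whose face is 45 mm farther downhill. Released, the hanger rolls here in about 1 to 4 s
- flask: bystander: white plastic bottle, radius 38, height 190 mm; origin underside
- tank: bystander: open black developing tank, radius 48, height 110 mm; origin underside
- spool: bystander: flat ring-shaped spool, radius 40, height 30 mm; origin underside
Things that resemble listed ones, but are neither listed nor needed, are in the scene too. There is more than one size of the hanger; the job needs the largest.

How it is judged:
By the outcome, as a careful person would: the job done as asked, in the order asked, and still so for the second after the job is handed in, with the robot touching nothing.
It also fails if it takes over 66 s, if anything falls off the work surface, if the arm or the gripper's body presses on something with over 40 N, if the wrist force passes 120 N, or if a joint passes its speed limit or range.

## Robot

A 6-joint arm with a two-finger parallel gripper is mounted at the origin on the work surface. World frame = base frame: x ahead of the robot, y to its left, z up, the work surface at z = 0. Lengths are in mm, angles in rad, forces in N, time in s.
With the tool pointing down it reaches from about 350 to 975 mm from the base axis. Payload 4.9 kg.
Tool frame: the origin (TCP) lies between the finger pads, 19 mm behind the fingertips; this is the grasp point; z points along the fingers, y is the line along which they close (so a half turn about z gives the same grasp; the last joint's range is limited). The gripper opens to 85 mm and grips with 20 to 120 N. Pads are 22 mm wide; open, the fingers measure 114 mm over their backs; the gripper's body (76 mm by 85 mm) begins 54 mm behind the grasp point. The pads swing forward as they close: fully open they stand 13 mm farther back than shut.
Start: joints at [-1.378, 0.053, 1.613, -0, 1.476, -0.119], TCP at [191.727, -594.846, 250.004] pointing down, gripper open.
Joint ranges: [-3.01, 3.01], [-1.01, 2.22], [0.06, 2.58], [-1.02, 4.17], [0.09, 2.62], [-3.14, 3.14]. Speed limits (rad/s): [2.57, 2.57, 3.14, 3.14, 3.14, 3.14].

## Interface

Orientations are given as [roll, pitch, yaw] about the fixed x, y, z axes, in that order (R = Rz(yaw) Ry(pitch) Rx(roll)).
In Python, from cell import robot, imaging, workorder gives the robot as it stands.
- The arm moves only by the shell command python3 -m creep 'ROWS' [OPENING]. ROWS is JSON, a list of rows, each a list of 6 numbers: the shift along the tool's x, y, z normalised to -1 to 1, where 1 is 0.25 m, then the turn, a rotation vector about the tool's x, y, z normalised to -1 to 1, where 1 is 180 degrees. In form: [[dx, dy, dz, rx, ry, rz], ...]. A call has 1 to 12 rows; each row is the pose to reach, as a shift and turn from the pose commanded when the call began, along the tool's axes at that moment, turning the shorter way round; what a row does not reach only later rows make up. A row lasts 1/10 s, in which the tool goes at most 50 mm and 8.59 degrees, less where a joint would pass 70% of its speed; a pose out of reach is approached as far as the arm can. A call with a number of a shift or a turn outside -1 to 1 is refused whole. A call with a gripper value outside its range is refused whole. OPENING is the opening, from -1 (shut) to 1 (fully open), set as the call begins (- or left out, the last holds). The fingers move at their own pace and stop on an object; the grip force is fixed at half the most. Time passes only in rows, so rows that repeat a pose let the fingers close. It gives the time, the measured TCP pose, the force, the opening and the grip force at its end, in the units of the state.
- robot.read_state(): the state, without advancing time (a new reading comes with each control period).
- imaging.snapshot(name): name is "scene" or "top"; returns the picture (384x512x3 uint8, red, green, blue); there is no depth.
- imaging.camera_model(name): a dict with "camera_matrix" (3x3 intrinsics, pixels), "k1" (the pictures are not rectified: a ray, as slopes to the right and down, at radius r is drawn at 1 + k1 r^2 times it, then the intrinsics apply), "R" (3x3) and "t" (3): a world point X has camera coordinates R X + t. Camera axes: x right, y down, z forward; pixel columns grow to the right and rows downward; lengths in mm; the calibration is good to about 2 mm. A picture is of the moment at which its call begins. camera_model takes no time and is no camera call.
- workorder.close_job(): hands the job in; it is judged then, once.
The state is a dict: "time": time; "q": joint angles; "qvel": joint speeds; "joint_efforts": joint torques, N m; "position": TCP position; "orientation": TCP orientation; "wrist_force": force on the tool from outside, world axes, zero at the start; "torque": the same for the moment, N m; "opening": finger opening in mm; "finger_force": force on a finger pad.
Only numpy, scipy, OpenCV 4.12 (cv2) and the standard library are available. Lean on these libraries where they do the work, as an engineer would, in place of code of your own. Each camera call takes 0.05 s, during which the arm holds its last target. There are 200 camera calls.

## Working session

There is one attempt and no reset: what is moved stays moved. The work goes in short steps, Python scripts to look and compute and a shell command to move; the robot and the scene stay as the last step left them, time stands still between calls to the robot, and variables do not carry over. Pictures are saved under pics/ and viewed, at most 10 in all, crops included, and the job is handed in when it is done.

```bash
mkdir -p pics; python3 - <<'E'
from cell import robot, imaging
import cv2,numpy as np
for n in("scene","top"):
    cv2.imwrite(f"pics/{n}0.png",imaging.snapshot(n)[:,:,::-1])
    m=imaging.camera_model(n);print(n,{k:np.round(v,4).tolist() for k,v in m.items()})
s=robot.read_state();print(s)
E
ls
```

```text
scene {'camera_matrix': [[347.6269, 0.0, 255.4574], [0.0, 347.6269, 191.4195], [0.0, 0.0, 1.0]], 'k1': 0.0345, 'R': [[-0.7647, 0.6443, -0.0035], [0.374, 0.4394, -0.8167], [-0.5247, -0.6259, -0.577]], 't': [396.7696, -36.3261, 1285.5347]}
top {'camera_matrix': [[385.8162, 0.0, 255.595], [0.0, 385.8162, 192.2563], [0.0, 0.0, 1.0]], 'k1': 0.0145, 'R': [[0.0083, -1.0, -0.0036], [-0.9946, -0.0079, -0.1036], [0.1036, 0.0044, -0.9946]], 't': [-42.4472, 487.4184, 1113.9389]}
{'time': 0.1, 'q': array([-1.37802053e+00,  5.33231558e-02,  1.61416240e+00,  3.71695204e-08,
        1.47601612e+00, -1.18982872e-01]), 'qvel': array([-0.00014321, -0.00208467, -0.00341026,  0.00022687, -0.00087255,
        0.0013356 ]), 'joint_efforts': array([ 2.52614655e-04, -3.94904029e+01, -3.71364033e+01, -1.67223757e-04,
        3.90665402e-03, -4.28344720e-06]), 'position': array([ 191.61546819, -594.33986324,  248.86248784]), 'orientation': array([-3.13969713e+00, -2.26641891e-04,  3.11758454e-01]), 'wrist_force': array([ 0.17975381, -0.23401661, -0.09678503]), 'torque': array([ 0.00553641, -0.02837257,  0.02014234]), 'finger_force': 0.0, 'opening': 85.43398799856428}
pics
```

View pics/scene0.png

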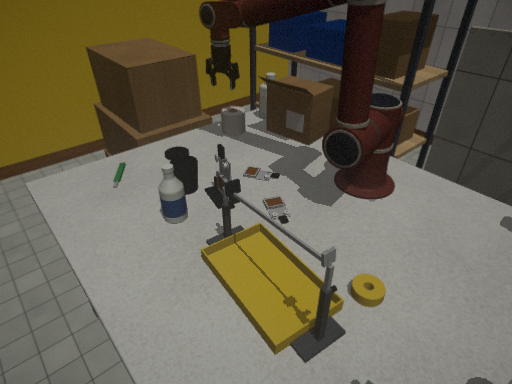

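View pics/top0.png

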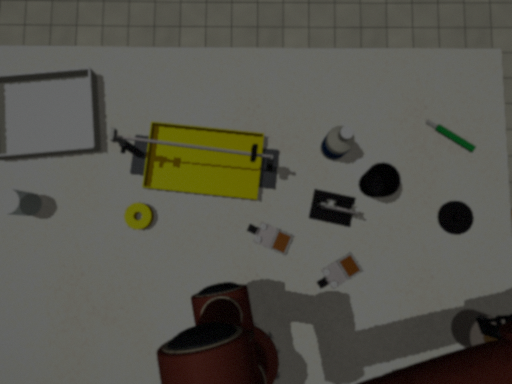

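Candidates for the hanger: the upright one in the black rack (top 335,207; scene 222,165), and two smaller flat ones with brown plates, top (272,238) and (340,270). By the description I choose the racked one. Next, one close crop to confirm it and the stop's end.

```bash
python3 - <<'E'
import cv2,numpy as np
s=cv2.imread("pics/scene0.png");t=cv2.imread("pics/top0.png")
a=cv2.resize(s[130:360,150:400],(500,460)[:2] if 0 else (500,460),interpolation=cv2.INTER_CUBIC)
a=cv2.resize(s[135:255,190:290],(400,480),interpolation=cv2.INTER_CUBIC)
b=cv2.resize(t[170:250,290:390],(400,320),interpolation=cv2.INTER_CUBIC)
b=np.vstack([b,cv2.resize(t[120:160,230:290],(400,267),interpolation=cv2.INTER_CUBIC)[:160]])
c=np.hstack([a,b]);c=np.clip(c*1.6,0,255).astype('uint8')
cv2.imwrite("pics/crop1.png",c)
E
```

```text
(no output)
```

View pics/crop1.png

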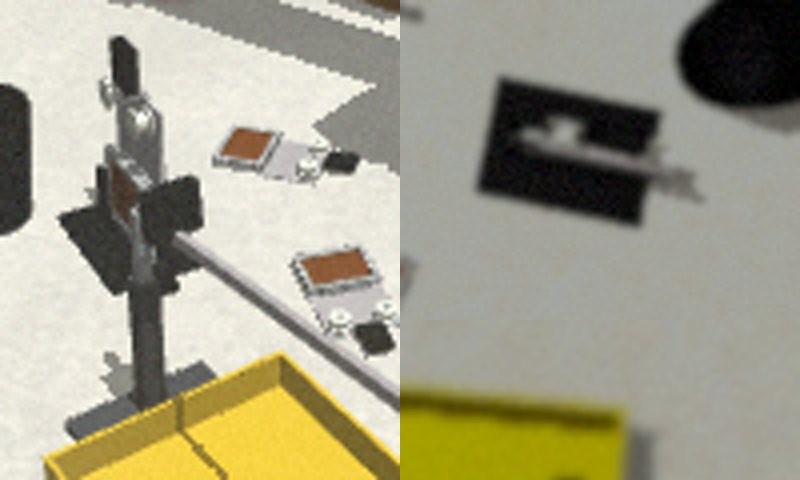

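The crop shows the racked hanger with its grip at scene (220,151). Its wheels are on the +x side of the plate. The black stop block is at scene (232,187), so the -y end of the rail is downhill.

```bash
cat > h.py <<'E'
import numpy as np,cv2
from cell import imaging
M={n:{k:np.array(v,float) for k,v in imaging.camera_model(n).items()} for n in("scene","top")}
def ray(n,p):
    m=M[n];K=m["camera_matrix"]
    d=np.array([(p[0]-K[0,2])/K[0,0],(p[1]-K[1,2])/K[1,1]]);u=d.copy()
    for _ in range(10):u=d/(1+m["k1"]*(u@u))
    return -m["R"].T@m["t"],m["R"].T@np.array([*u,1.])
def onplane(n,p,P,N):
    c,d=ray(n,p);return c+d*((np.array(P)-c)@N)/(d@N)
def onz(n,p,z):return onplane(n,p,[0,0,z],np.array([0,0,1.]))
def proj(n,X):
    m=M[n];K=m["camera_matrix"];c=m["R"]@np.array(X,float)+m["t"];s=c[:2]/c[2];s=s*(1+m["k1"]*(s@s))
    return np.array([s[0]*K[0,0]+K[0,2],s[1]*K[1,1]+K[1,2]])
def tri(a,b):
    (c,d),(e,f)=ray("scene",a),ray("top",b)
    x=np.linalg.lstsq(np.c_[d,-f],e-c,rcond=None)[0]
    p,q=c+d*x[0],e+f*x[1];return (p+q)/2,np.linalg.norm(p-q)
E
cat > m1.py <<'E'
from h import *
np.set_printoptions(precision=1,suppress=True)
t=cv2.imread("pics/top0.png");s=cv2.imread("pics/scene0.png")
for n in M:print(n,-M[n]["R"].T@M[n]["t"])
hsv=cv2.cvtColor(t,cv2.COLOR_BGR2HSV)
m=cv2.inRange(hsv,(22,120,60),(38,255,255));m[:,:140]=0
m=cv2.morphologyEx(m,cv2.MORPH_CLOSE,np.ones((9,9)))
c=max(cv2.findContours(m,0,2)[0],key=cv2.contourArea)[:,0]
W=np.array([onz("top",p,35)[:2] for p in c],np.float32)
r=cv2.minAreaRect(W);print("tray",r)
# rack
m=cv2.inRange(t,(0,0,0),(45,45,45));roi=np.zeros_like(m);roi[182:232,303:358]=255;m&=roi
c=max(cv2.findContours(cv2.morphologyEx(m,cv2.MORPH_CLOSE,np.ones((5,5))),0,2)[0],key=cv2.contourArea)[:,0]
W=np.array([onz("top",p,8)[:2] for p in c],np.float32)
print("rack",cv2.minAreaRect(W), cv2.boxPoints(cv2.minAreaRect(W)))
E
python3 m1.py
```

```text
scene [991.6 564.9 713.5]
top [ 369.7  -43.5 1158.3]
tray ((581.2908935546875, 117.59400939941406), (342.2829895019531, 200.13287353515625), 84.4284896850586)
rack ((445.27886962890625, -267.0263671875), (123.60665893554688, 85.31000518798828), 78.05355834960938) [[ 390.8 -318.7]
 [ 474.2 -336.3]
 [ 499.8 -215.4]
 [ 416.3 -197.7]]
```

```bash
cat >> h.py <<'E'
def frame(o,yaw):
    c,s=np.cos(yaw),np.sin(yaw);T=np.eye(4);T[:2,:2]=[[c,-s],[s,c]];T[:3,3]=o;return T
def at(T,p):return (T@np.array([*p,1.]))[:3]
ST=frame([581.3,117.6,0],np.radians(84.43-180))
RK=frame([445.3,-267,8],np.radians(78.05-180))
E
python3 - <<'E'
from h import *
np.set_printoptions(precision=1,suppress=True)
s=cv2.imread("pics/scene0.png")
# grip in scene: dark blob
m=cv2.inRange(s,(0,0,0),(60,60,60));m[:, :212]=0;m[:,232:]=0;m[:142]=0;m[162:]=0
c=max(cv2.findContours(m,0,2)[0],key=cv2.contourArea)
M_=cv2.moments(m,True);p=(M_['m10']/M_['m00'],M_['m01']/M_['m00']);print("grip px",p,cv2.boundingRect(c),cv2.contourArea(c))
print("pred px",proj("scene",at(RK,[0,0,167])),proj("scene",at(RK,[0,0,169])))
g=onz("scene",p,177);print("grip onz177",g,"in rack frame",(np.linalg.inv(RK)@[*g,1])[:3])
for n,o,(x0,y0,x1,y1),k in (("scene",s,(205,135,345,275),4),("top",cv2.imread("pics/top0.png"),(110,120,390,230),2.8)):
    a=cv2.resize(o[y0:y1,x0:x1],None,fx=k,fy=k,interpolation=cv2.INTER_CUBIC);a=np.clip(a*1.4,0,255).astype('uint8')
    d=lambda X:tuple(np.round((proj(n,X)-(x0,y0)+.5)*k).astype(int).tolist())
    for h,col in((205,(0,0,255)),(225,(255,0,0))):
        cv2.line(a,d(at(ST,[-190,0,h+190*.1206])),d(at(ST,[130,0,h-130*.1206])),col,1)
    for q in ([-16,0,187],[16,0,187],[-16,0,147],[16,0,147],[-45,-11,143],[45,-11,143],[-28,-0,129],[28,0,129]):
        cv2.circle(a,d(at(RK,q)),2,(0,255,0),-1)
    cv2.imwrite(f"pics/ov_{n}.png",a)
a,b=cv2.imread("pics/ov_scene.png"),cv2.imread("pics/ov_top.png")
print(a.shape,b.shape)
E
```

```text
grip px (220.69411764705882, 151.74117647058824) (218, 144, 7, 16) 64.5
pred px [219.2 150.9] [219.2 150.4]
grip onz177 [ 446.8 -256.6  177. ] in rack frame [-10.5  -0.7 169. ]
(560, 560, 3) (308, 784, 3)
```

View pics/ov_scene.png

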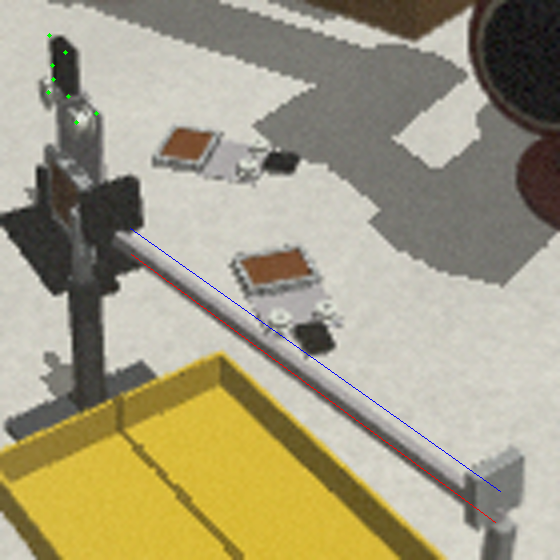

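View pics/ov_top.png

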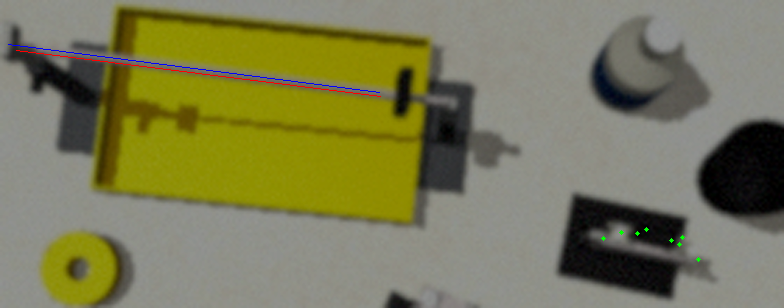

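Scene overlay: the rail band lies between the low (red) and high (blue) clamp lines, so the clamp is roughly mid-to-high. The grip is at about (221,152) and the near wheel at (225.5,164). In the top view the rail lines match the rail and the near wheel is at (331.4,202). Next I refine the grip with the wheel and measure the rail height.

```bash
python3 - <<'E'
from h import *
np.set_printoptions(precision=1,suppress=True)
I=np.linalg.inv(RK)
p,e=tri((225.5,164.2),(331.4,202.1));print("wheel",p,e,"rack",(I@[*p,1])[:3],"expect -28,0..9,129")
for q in([-28,5,129],[28,5,129],[0,0,167],[-45,-11,143]):print(q,proj("scene",at(RK,q)),proj("top",at(RK,q)))
# rail: profile along vertical columns in scene
g=cv2.cvtColor(cv2.imread("pics/scene0.png"),cv2.COLOR_BGR2GRAY).astype(int)
lo=lambda x,h:proj("scene",at(ST,[x,0,h-x*.1206]))
for x in(-120,-60,0,60):
    a,b=lo(x,205),lo(x,225);u=int(round(a[0]))
    print(x,"lo",a,"hi",b,"col",u,"rows",int(b[1])-5,g[int(b[1])-5:int(a[1])+8,u])
from cell import robot
print(robot.read_state()["orientation"])
E
```

```text
wheel [ 448.6 -237.1  141.1] 6.7038726053548405 rack [-29.9  -3.  133.1] expect -28,0..9,129
[-28, 5, 129] [222.  165.5] [331.6 200.4]
[28, 5, 129] [215.2 157.8] [352.4 204.9]
[0, 0, 167] [219.2 150.9] [344.8 203.4]
[-45, -11, 143] [228.5 162.9] [325.  204.5]
-120 lo [302.9 246.3] hi [303.6 239. ] col 303 rows 233 [149 151 146 146 147 146 145 146 139 120 121  88  62  60  64 104 144 147
 150 151 149]
-60 lo [284.1 232.5] hi [284.5 225.4] col 284 rows 220 [ 38  36  37  76 146 148 144 136 121 118  88  59  60  62 102 143 147 147
 146 143]
0 lo [267.5 220.2] hi [267.6 213.3] col 267 rows 208 [ 72 115 113 145 145 147 150 141 117 115  74  59  66  85 148 152 147 141
 143 142]
60 lo [252.7 209.3] hi [252.6 202.6] col 253 rows 197 [149 146 147 145 147 146 147 146 132 113 101  63  61  66 123 144 148 147
 146 148]
[-3.1 -0.   0.3]
```

```bash
cat > go.py <<'E'
# usage: go.py FRAME px py pz tilt : grip point in frame ST/RK (z in world above table), prints normalised row
import sys
from h import *
from cell import robot
from scipy.spatial.transform import Rotation as Ro
def need(F,p,tilt):
    T=globals()[F].copy();T[2,3]=0
    H=T[:3,:3]@Ro.from_euler("y",tilt).as_matrix()
    R=np.c_[-H[:,0],H[:,1],-H[:,2]]
    s=robot.read_state();C=Ro.from_euler("xyz",s["orientation"]).as_matrix()
    d=C.T@(at(T,p)-s["position"]);w=Ro.from_matrix(C.T@R).as_rotvec()
    print("target",at(T,p).round(1),"row",(d/250).round(3).tolist(),(w/np.pi).round(4).tolist(),"dist",np.linalg.norm(d).round(1),"deg",np.degrees(np.linalg.norm(w)).round(1))
    inv=np.linalg.inv(T)@[*s["position"],1];print("now in frame",inv[:3].round(1),"F",s["wrist_force"].round(2),"open",round(s["opening"],1),"ff",round(s["finger_force"],1),"t",round(s["time"],2))
if __name__=="__main__":need(sys.argv[1],[float(a) for a in sys.argv[2:5]],float(sys.argv[5]))
E
python3 go.py RK -4 0 260 0
```

```text
target [ 446.1 -263.1  260. ] row [1.375, -0.949, -0.042] [-0.0005, -0.0004, -0.3344] dist 417.9 deg 60.2
now in frame [ 372.8 -180.4  248.9] F [ 0.18 -0.23 -0.1 ] open 85.4 ff 0.0 t 0.1
```

```bash
python3 -m creep '[[0.13,-0.1,-0.04,0,0,-0.04],[0.3,-0.22,-0.04,0,0,-0.08],[0.45,-0.32,-0.04,0,0,-0.12],[0.6,-0.42,-0.04,0,0,-0.16],[0.75,-0.52,-0.04,0,0,-0.2],[0.88,-0.6,-0.04,0,0,-0.24],[0.95,-0.65,-0.04,0,0,-0.28],[0.95,-0.65,-0.04,0,0,-0.31],[0.95,-0.65,-0.04,0,0,-0.334],[0.95,-0.65,-0.04,0,0,-0.334]]' 1; python3 go.py RK -4 0 260 0
```

```text
time: 1.1
position: [368.0, -366.8, 259.5]
orientation: [-3.141, -0.001, 1.362]
wrist_force: [0.3, -0.1, -1.0]
opening: 85.5
finger_force: 0.0
target [ 446.1 -263.1  260. ] row [0.471, 0.22, -0.002] [-0.0002, -0.0002, -0.0002] dist 129.9 deg 0.1
now in frame [113.7 -55.  259.5] F [ 0.29 -0.11 -1.02] open 85.5 ff 0.0 t 1.1
```

```bash
python3 -m creep '[[0.15,0.07,0,0,0,0],[0.31,0.15,0,0,0,0],[0.43,0.2,0,0,0,0],[0.471,0.22,0,0,0,0],[0.471,0.22,0.08,0,0,0],[0.471,0.22,0.14,0,0,0],[0.471,0.22,0.14,0,0,0]]' 1; python3 go.py RK -4 0 177 0
python3 - <<'E'
from h import *
s=imaging.snapshot("scene")[:,:,::-1];cv2.imwrite("pics/s2.png",s)
t=imaging.snapshot("top")[:,:,::-1];
a=cv2.resize(s[80:200,170:290],(480,480),interpolation=2);cv2.imwrite("pics/c2.png",np.clip(a*1.5,0,255))
E
```

```text
time: 1.8
position: [444.5, -263.1, 221.5]
orientation: [-3.136, -0.002, 1.36]
wrist_force: [0.8, -0.3, -0.2]
opening: 85.3
finger_force: 0.0
target [ 446.1 -263.1  177. ] row [0.001, 0.007, 0.178] [-0.0018, -0.0008, -0.0008] dist 44.6 deg 0.4
now in frame [ -3.6  -1.6 221.5] F [ 0.78 -0.32 -0.19] open 85.3 ff 0.0 t 1.8[ WARN:0@4.789] global loadsave.cpp:1063 imwrite_ Unsupported depth image for selected encoder is fallbacked to CV_8U.
```

View pics/c2.png

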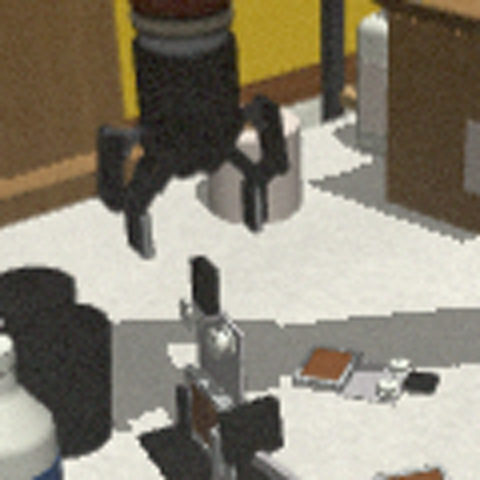

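The crop shows the open fingers straddling the grip block: tips at crop (145,250) and (255,225), block top at (205,262). They are aligned, so I go down and close.

```bash
python3 -m creep '[[0,0.004,0.08,0,0,0],[0,0.004,0.14,0,0,0],[0,0.004,0.17,0,0,0],[0,0.004,0.178,0,0,0],[0,0.004,0.178,0,0,0],[0,0.004,0.178,0,0,0]]' 1; python3 -m creep '[[0,0,0,0,0,0],[0,0,0,0,0,0],[0,0,0,0,0,0],[0,0,0,0,0,0],[0,0,0,0,0,0],[0,0,0,0,0,0],[0,0,0,0,0,0],[0,0,0,0,0,0],[0,0,0,0,0,0],[0,0,0,0,0,0]]' -1;python3 go.py RK -4 0 177 0
```

```text
time: 2.5
position: [447.6, -264.1, 181.3]
orientation: [3.14, 0.001, 1.361]
wrist_force: [-0.2, 0.3, 0.2]
opening: 85.1
finger_force: 0.0
time: 3.5
position: [447.3, -263.8, 180.7]
orientation: [3.141, 0.0, 1.361]
wrist_force: [-0.3, -0.2, 1.2]
opening: 11.2
finger_force: 59.1
target [ 446.1 -263.1  177. ] row [0.002, -0.005, 0.015] [0.0001, 0.0, -0.0003] dist 4.0 deg 0.1
now in frame [ -3.5   1.3 180.7] F [-0.28 -0.25  1.23] open 11.2 ff 59.1 t 3.5
```

```bash
python3 -m creep '[[0,0,-0.04,0,0,0],[0,0,-0.12,0,0,0],[0,0,-0.22,0,0,0],[0,0,-0.32,0,0,0],[0,0,-0.42,0,0,0],[0,0,-0.48,0,0,0],[0,0,-0.48,0,0,0],[0,0,-0.48,0,0,0],[0,0,-0.48,0,0,0]]' -1;python3 go.py ST -90 -70 303 0.12
```

```text
time: 4.4
position: [446.6, -263.3, 298.3]
orientation: [-3.138, -0.002, 1.361]
wrist_force: [0.0, -0.0, -3.9]
opening: 11.3
finger_force: 58.6
target [520.4 214.  303. ] row [1.929, -0.109, -0.015] [0.0012, 0.0376, -0.0358] dist 482.9 deg 9.3
now in frame [392.2 -97.1 298.3] F [ 0.04 -0.02 -3.92] open 11.3 ff 58.6 t 4.4
```

```bash
python3 -m creep '[[0.04,-0.002,0,0,0,0],[0.12,-0.006,0,0,0,0],[0.22,-0.012,0,0,0,0],[0.34,-0.02,0,0,0,0],[0.46,-0.025,0,0,0,0],[0.58,-0.032,0,0,0,0],[0.7,-0.04,0,0,0,0],[0.82,-0.046,-0.01,0,0,0],[0.92,-0.052,-0.01,0,0,0],[0.98,-0.055,-0.01,0,0,0],[0.98,-0.055,-0.01,0,0,0]]' -1;python3 go.py ST -90 -70 303 0.12
```

```text
time: 5.5
position: [484.3, -19.1, 302.0]
orientation: [-3.14, -0.001, 1.364]
wrist_force: [-0.2, -1.3, -3.5]
opening: 11.3
finger_force: 58.7
target [520.4 214.  303. ] row [0.942, -0.05, -0.003] [0.0015, 0.0379, -0.0347] dist 235.8 deg 9.3
now in frame [145.4 -83.2 302. ] F [-0.2  -1.31 -3.51] open 11.3 ff 58.7 t 5.5
```

```bash
python3 -m creep '[[0.04,-0.002,0,0,0,0],[0.12,-0.006,0,0,0.005,-0.005],[0.22,-0.012,0,0,0.01,-0.01],[0.34,-0.02,0,0,0.015,-0.015],[0.46,-0.025,0,0,0.02,-0.02],[0.58,-0.032,0,0,0.025,-0.025],[0.7,-0.04,0,0,0.03,-0.03],[0.82,-0.045,0,0,0.035,-0.035],[0.91,-0.05,-0.003,0.0015,0.038,-0.035],[0.942,-0.05,-0.003,0.0015,0.038,-0.035],[0.942,-0.05,-0.003,0.0015,0.038,-0.035],[0.942,-0.05,-0.003,0.0015,0.038,-0.035]]' -1;python3 go.py ST -90 0 303 0.12
python3 - <<'E'
from h import *
out=[]
for n,(x0,y0,x1,y1) in(("scene",(230,130,390,270)),("top",(60,80,220,220))):
    s=imaging.snapshot(n)[:,:,::-1];cv2.imwrite(f"pics/{n}3.png",s)
    a=cv2.resize(s[y0:y1,x0:x1],None,fx=2.5,fy=2.5,interpolation=2);out.append(np.clip(a*1.4,0,255).astype('uint8'))
cv2.imwrite("pics/c3.png",np.hstack(out))
E
```

```text
time: 6.7
position: [521.5, 210.8, 303.4]
orientation: [3.14, -0.118, 1.471]
wrist_force: [0.2, 0.1, -1.9]
opening: 11.1
finger_force: 58.7
target [590.  207.2 303. ] row [0.013, 0.274, 0.004] [0.0006, 0.0006, -0.001] dist 68.6 deg 0.2
now in frame [-87.  -68.5 303.4] F [ 0.2   0.1  -1.94] open 11.1 ff 58.7 t 6.7
```

View pics/c3.png

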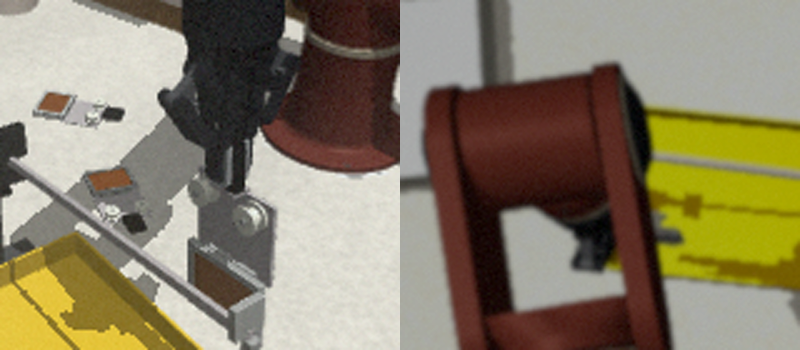

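The crop shows the hanger held upright with its wheels facing the rail: near wheel at scene (330,215), far wheel at (311,206). The rail is level with the mouth. I check those heights, then move in to y=-15.

```bash
python3 - <<'E'
from h import *
I=np.linalg.inv(ST)
N=ST[:3,1]
for p in((330,215.2),(311.2,206)):print((I@[*onplane("scene",p,at(ST,[0,-61,0]),N),1])[:3].round(1))
print("expected axle mid: x ~ -87+44*.12=-82, z 303-44=259, ends -28/+28, +-3.4; if grip offset -3.5..+6")
E
python3 -m creep '[[0.01,0.04,0,0,0,0],[0.01,0.1,0,0,0,0],[0.01,0.15,0,0,0,0],[0.01,0.19,0,0,0,0],[0.01,0.21,0,0,0,0],[0.01,0.21,0,0,0,0],[0.01,0.21,0,0,0,0],[0.01,0.21,0,0,0,0]]' -1;python3 go.py ST -90 0 303 0.12
python3 - <<'E'
from h import *
out=[]
s=imaging.snapshot("scene")[:,:,::-1];cv2.imwrite("pics/s4.png",s)
cv2.imwrite("pics/c4.png",np.clip(cv2.resize(s[175:275,270:370],(600,600),interpolation=2)*1.4,0,255).astype('uint8'))
from cell import robot
for i in range(3):print(robot.read_state()["wrist_force"])
E
```

```text
[-125.   -61.   274.9]
[-71.2 -61.  263.9]
expected axle mid: x ~ -87+44*.12=-82, z 303-44=259, ends -28/+28, +-3.4; if grip offset -3.5..+6
time: 7.6
position: [573.7, 209.0, 304.1]
orientation: [3.14, -0.119, 1.472]
wrist_force: [-0.0, -0.4, -3.5]
opening: 10.8
finger_force: 58.8
target [590.  207.2 303. ] row [-0.001, 0.066, 0.004] [0.0006, 0.0002, -0.0006] dist 16.5 deg 0.2
now in frame [-90.3 -16.4 304.1] F [-0.02 -0.44 -3.45] open 10.8 ff 58.8 t 7.6
[-0.11984027 -0.4724537  -2.87061149]
[-0.11984027 -0.4724537  -2.87061149]
[-0.11984027 -0.4724537  -2.87061149]
```

View pics/c4.png

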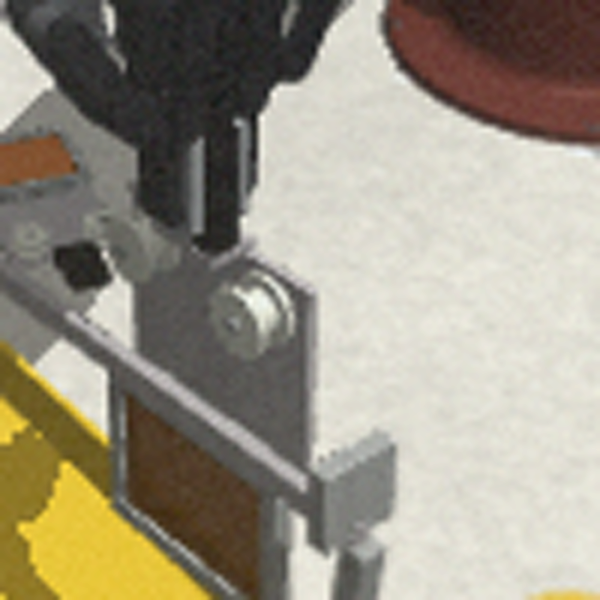

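Crop: near wheel hub centre at scene (309.5,227.5), far wheel about (293,216.5). The rail passes under the wheels and in front of the frame top. I check the clearances numerically before going in.

```bash
python3 - <<'E'
from h import *
I=np.linalg.inv(ST);N=ST[:3,1]
def st(p,y):return (I@[*onplane("scene",p,at(ST,[0,y,0]),N),1])[:3].round(1)
c=lambda x,y:(270+x/6-.4,175+y/6-.4)
print("near wheel front",st(c(235,318),-9),"far",st(c(125,250),-9))
print("plate top near corner",st(c(316,292),-25.4),"far-ish top",st(c(250,240),-27))
print("rail top centre",st(c(305,487),3),st(c(100,340),0),st(c(200,413),0))
# predicted pixels for hanger with TCP at (-90,-16,304), grip offsets
from scipy.spatial.transform import Rotation as Ro
H=ST.copy();H[:3,:3]=ST[:3,:3]@Ro.from_euler("y",.12).as_matrix();H[:3,3]=at(ST,[-90,-16,304])
for nm,q in(("near wheel",[-28,7.5,129]),("far",[28,7.5,129]),("plate near corner",[-45,-9,143]),("frame bottom near",[-45,4,0]),("frame top near",[-45,4,70]),("frame top far",[45,4,70])):
    X=at(H,np.array(q)-[-4,0,172.7]);u=proj("scene",X);print(nm,((u-[270,175]+.4)*6).round(0), (I@[*X,1])[:3].round(1))
E
```

```text
near wheel front [-121.7   -9.   265.9] far [-66.4  -9.  257. ]
plate top near corner [-139.5  -25.4  281.5] far-ish top [-107.   -27.   280.2]
rail top centre [-171.2    3.   237.8] [-66.7   0.  220.6] [-119.3    0.   226.9]
near wheel [228. 320.] [-119.1   -8.5  263.5]
far [118. 247.] [-63.5  -8.5 256.8]
plate near corner [303. 288.] [-134.3  -25.   279.4]
frame bottom near [268. 640.] [-151.4  -12.   137.5]
frame top near [270. 483.] [-143.   -12.   206.9]
frame top far [100. 358.] [-53.6 -12.  196.2]
```

Predictions and measurements agree within about 2 mm, and the rail fits the mouth. I move in, then feel for the side plate to find the rail's true y.

```bash
python3 -m creep '[[0,0.02,0,0,0,0],[0,0.04,0,0,0,0],[0,0.055,0,0,0,0],[0,0.066,0,0,0,0],[0,0.072,0,0,0,0],[0,0.074,0,0,0,0],[0,0.074,0,0,0,0],[0,0.074,0,0,0,0],[0,0.074,0,0,0,0]]' -1;python3 go.py ST -90 0 303 0.12
python3 -m creep '[[0,0.002,0,0,0,0],[0,0.004,0,0,0,0],[0,0.004,0,0,0,0],[0,0.004,0,0,0,0]]' -1
python3 -m creep '[[0,0.002,0,0,0,0],[0,0.004,0,0,0,0],[0,0.004,0,0,0,0],[0,0.004,0,0,0,0]]' -1;python3 go.py ST -90 0 303 0.12
```

```text
time: 8.55
position: [592.4, 207.1, 304.2]
orientation: [3.14, -0.119, 1.471]
wrist_force: [-0.3, -1.0, -2.1]
opening: 11.3
finger_force: 58.8
target [590.  207.2 303. ] row [-0.001, -0.009, 0.005] [0.0007, 0.0002, -0.0007] dist 2.6 deg 0.2
now in frame [-90.1   2.3 304.2] F [-0.28 -1.   -2.1 ] open 11.3 ff 58.8 t 8.55
time: 8.95
position: [593.4, 206.9, 304.2]
orientation: [3.14, -0.119, 1.471]
wrist_force: [-0.0, 1.0, -2.2]
opening: 11.2
finger_force: 58.8
time: 9.35
position: [594.5, 206.8, 304.2]
orientation: [3.14, -0.119, 1.471]
wrist_force: [0.4, 0.6, -3.0]
opening: 11.4
finger_force: 58.8
target [590.  207.2 303. ] row [-0.001, -0.018, 0.005] [0.0007, 0.0002, -0.0007] dist 4.6 deg 0.2
now in frame [-90.1   4.4 304.2] F [ 0.38  0.6  -3.03] open 11.4 ff 58.8 t 9.35
```

```bash

python3 -m creep '[[0,0.002,0,0,0,0],[0,0.002,0,0,0,0],[0,0.002,0,0,0,0]]' -1
python3 -m creep '[[0,0.002,0,0,0,0],[0,0.002,0,0,0,0],[0,0.002,0,0,0,0]]' -1
python3 -m creep '[[0,0.002,0,0,0,0],[0,0.002,0,0,0,0],[0,0.002,0,0,0,0]]' -1
```

```text
time: 9.65
position: [595.0, 206.8, 304.2]
orientation: [3.14, -0.119, 1.471]
wrist_force: [-0.3, 0.6, -3.4]
opening: 11.4
finger_force: 58.8
time: 9.95
position: [595.4, 206.7, 304.2]
orientation: [3.14, -0.119, 1.471]
wrist_force: [-0.7, 0.5, -3.0]
opening: 11.2
finger_force: 58.8
time: 10.25
position: [595.9, 206.7, 304.2]
orientation: [3.14, -0.119, 1.471]
wrist_force: [-0.9, 0.5, -3.3]
opening: 11.2
finger_force: 58.8
```

```bash

python3 -m creep '[[0,0.002,0,0,0,0],[0,0.002,0,0,0,0],[0,0.002,0,0,0,0]]' -1
python3 -m creep '[[0,0.002,0,0,0,0],[0,0.002,0,0,0,0],[0,0.002,0,0,0,0]]' -1; python3 -c "
from cell import robot;s=robot.read_state();print(s['torque'],s['wrist_force'])"
```

```text
time: 10.55
position: [596.5, 206.6, 304.2]
orientation: [3.14, -0.119, 1.471]
wrist_force: [-0.6, 0.4, -3.0]
opening: 10.8
finger_force: 58.8
time: 10.85
position: [597.0, 206.6, 304.2]
orientation: [3.14, -0.119, 1.471]
wrist_force: [-0.3, 0.3, -3.6]
opening: 11.4
finger_force: 58.8
[-0.17238899  0.04667738 -0.01840283] [-0.25583882  0.27704998 -3.57747679]
```

```bash

for i in 1; do :; done
python3 -m creep '[[0,0.002,0,0,0,0],[0,0.002,0,0,0,0],[0,0.002,0,0,0,0]]' -1 | grep -E "pos|wrist"
python3 -c "
from cell import robot;s=robot.read_state();print(s['torque'])"
python3 -m creep '[[0,0.002,0,0,0,0],[0,0.002,0,0,0,0],[0,0.002,0,0,0,0]]' -1| grep -E "pos|wrist"
python3 -c "
from cell import robot;s=robot.read_state();print(s['torque'])"

```

```text
position: [597.3, 206.5, 304.2]
wrist_force: [-0.9, 0.2, -2.3]
[-0.12806981  0.14099493  0.04285494]
position: [597.5, 206.5, 304.1]
wrist_force: [-3.4, -0.1, -1.7]
[-0.0682143   0.66759846  0.12178759]
```

Contact is felt at -3.4 N, with onset near x=597.25. The plate's inner face meets the rail side 6 mm past centred, so I back off 6.75 mm.

```bash
python3 -m creep '[[0,-0.01,0,0,0,0],[0,-0.02,0,0,0,0],[0,-0.027,0,0,0,0],[0,-0.027,0,0,0,0],[0,-0.027,0,0,0,0],[0,-0.027,0,0,0,0]]' -1; python3 go.py ST -90 1.25 303 0.12
python3 -m creep '[[0,0,0.012,0,0,0],[0,0,0.024,0,0,0],[0,0,0.036,0,0,0],[0,0,0.044,0,0,0],[0,0,0.048,0,0,0],[0,0,0.048,0,0,0],[0,0,0.048,0,0,0],[0,0,0.048,0,0,0]]' -1; python3 -c "
from cell import robot;s=robot.read_state();print(s['torque'])"
```

```text
time: 12.05
position: [591.3, 207.1, 304.2]
orientation: [3.139, -0.119, 1.471]
wrist_force: [1.0, -0.2, -3.7]
opening: 11.4
finger_force: 58.8
target [591.3 207.1 303. ] row [-0.001, -0.0, 0.005] [0.0008, 0.0002, -0.0007] dist 1.2 deg 0.2
now in frame [-90.1   1.3 304.2] F [ 1.01 -0.24 -3.68] open 11.4 ff 58.8 t 12.05
time: 12.85
position: [591.5, 208.6, 292.5]
orientation: [3.139, -0.119, 1.471]
wrist_force: [0.6, -0.8, -3.1]
opening: 11.2
finger_force: 58.8
[-0.16236479 -0.01536867 -0.0065592 ]
```

```bash
python3 -m creep '[[0,0,0.008,0,0,0],[0,0,0.016,0,0,0],[0,0,0.024,0,0,0],[0,0,0.028,0,0,0],[0,0,0.028,0,0,0],[0,0,0.028,0,0,0]]' -1| grep -E "pos|wrist"
python3 -m creep '[[0,0,0.003,0,0,0],[0,0,0.006,0,0,0],[0,0,0.006,0,0,0],[0,0,0.006,0,0,0]]' -1| grep -E "pos|wrist"
python3 -m creep '[[0,0,0.003,0,0,0],[0,0,0.006,0,0,0],[0,0,0.006,0,0,0],[0,0,0.006,0,0,0]]' -1| grep -E "pos|wrist"
```

```text
position: [591.5, 209.4, 285.3]
wrist_force: [-1.1, 0.6, -2.8]
position: [591.5, 209.6, 283.8]
wrist_force: [0.0, -0.0, -3.5]
position: [591.5, 209.8, 282.3]
wrist_force: [-0.2, 0.1, -2.5]
```

```bash

python3 -m creep '[[0,0,0.003,0,0,0],[0,0,0.003,0,0,0],[0,0,0.003,0,0,0]]' -1| grep -E "pos|wrist"
python3 -m creep '[[0,0,0.003,0,0,0],[0,0,0.003,0,0,0],[0,0,0.003,0,0,0]]' -1| grep -E "pos|wrist"
```

```text
position: [591.5, 209.8, 281.6]
wrist_force: [-0.4, 0.0, -2.2]
position: [591.5, 209.9, 280.8]
wrist_force: [-0.3, 0.6, -2.8]
```

```bash

python3 -m creep '[[0,0,0.002,0,0,0],[0,0,0.002,0,0,0],[0,0,0.002,0,0,0]]' -1| grep -E "pos|wrist"
python3 -m creep '[[0,0,0.002,0,0,0],[0,0,0.002,0,0,0],[0,0,0.002,0,0,0]]' -1| grep -E "pos|wrist"
```

```text
position: [591.5, 210.0, 280.3]
wrist_force: [-1.1, 1.2, -2.6]
position: [591.6, 210.1, 280.1]
wrist_force: [-0.7, 0.9, -1.3]
```

```bash
python3 - <<'E'
from h import *
s=imaging.snapshot("scene")[:,:,::-1];cv2.imwrite("pics/s5.png",s)
cv2.imwrite("pics/c5.png",np.clip(cv2.resize(s[190:260,265:335],(590,590),interpolation=2)*1.4,0,255).astype('uint8'))
E
```

```text
(no output)
```

View pics/c5.png

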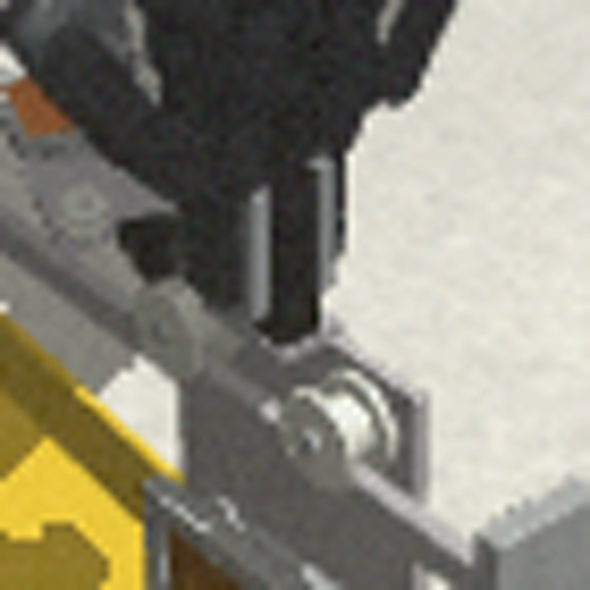

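```bash
python3 - <<'E'
from h import *
I=np.linalg.inv(ST);N=ST[:3,1]
def st(p,y):return (I@[*onplane("scene",p,at(ST,[0,y,0]),N),1])[:3].round(1)
k=590/70;c=lambda x,y:(265+x/k-.44,190+y/k-.44)
print("near front hub",st(c(310,438),8.7),"far front hub",st(c(165,325),8.7),"flange bottom",st(c(330,488),8.7))
for p in((245,387),(365,472),(400,502),(450,540)):print("rail top",st(c(*p),1.2),"+mid",st(c(*p),1.2)[2]+.1206*st(c(*p),1.2)[0])
g=cv2.cvtColor(cv2.imread("pics/s5.png"),cv2.COLOR_BGR2GRAY)
for u in(292,294,311,313,315):print(u,g[228:262,u])
E
```

```text
near front hub [-123.2    8.7  239.8] far front hub [-69.4   8.7 235.7] flange bottom [-131.3    8.7  230.3]
rail top [-91.7   1.2 228.1] +mid 217.04098
rail top [-134.5    1.2  233.8] +mid 217.57930000000002
rail top [-146.5    1.2  233.9] +mid 216.2321
rail top [-162.8    1.2  235.4] +mid 215.76632
292 [ 61  73  79  77  67  65  79  79  69  62  61  59  61  59  59  61  63  64
  57  60  59  78 121 124  72  73  75  76  57  59  50  36  39  41]
294 [63 64 63 59 60 61 60 73 79 78 65 58 64 61 61 58 59 64 57 62 60 63 65 66
 73 71 79 75 73 74 61 56 47 41]
311 [162 158 155 158 158 160 140 123  65  69  69 110 150 144 124 116  88  62
  64  97 131 131  99  66  65  64  65  68  61  64  64  61  65  67]
313 [158 153 161 158 157 153 152 141 131  64  62  63  65  67  68  62  65  65
  65  61  82 130 130 111  67  66  65  66  60  61  63  60  63  61]
315 [161 157 160 164 160 156 159 162 138 119 111 113 112 116 112 113 109 110
 108 110 124 127 144 132 130  83  65  63  64  75 115 113 136 139]
```

The crop shows the near wheel's front flange hanging in front of the rail, centred at crop (310,438) with its bottom at about 488, and the rail running in between the flanges. The axle is about 9 mm above the rail top, against 8 mm seated and 13 mm on the flange. So it is straddling and just starting to bear. I ease down a little more.

```bash

python3 -m creep '[[0,0,0.002,0,0,0],[0,0,0.002,0,0,0],[0,0,0.002,0,0,0],[0,0,0.002,0,0,0]]' -1| grep -E "pos|wrist|ori"; python3 -c "
from cell import robot;s=robot.read_state();print(s['torque'])"
```

```text
position: [591.7, 210.1, 280.0]
orientation: [3.139, -0.12, 1.471]
wrist_force: [-1.0, 0.2, 1.9]
[-0.19010337  0.27062263  0.01330197]
```

Net force is +1.9 N, so the rail carries about 5 N: the wheels bear while held. Release, holding still.

```bash

python3 -m creep '[[0,0,0,0,0,0],[0,0,0,0,0,0],[0,0,0,0,0,0],[0,0,0,0,0,0],[0,0,0,0,0,0],[0,0,0,0,0,0],[0,0,0,0,0,0],[0,0,0,0,0,0],[0,0,0,0,0,0],[0,0,0,0,0,0],[0,0,0,0,0,0],[0,0,0,0,0,0]]' 1
python3 -m creep '[[0,0,0,0,0,0],[0,0,0,0,0,0],[0,0,0,0,0,0],[0,0,0,0,0,0],[0,0,0,0,0,0],[0,0,0,0,0,0],[0,0,0,0,0,0],[0,0,0,0,0,0],[0,0,0,0,0,0],[0,0,0,0,0,0],[0,0,0,0,0,0],[0,0,0,0,0,0]]' 1 | grep time
python3 - <<'E'
from h import *
s=imaging.snapshot("scene")[:,:,::-1];t=imaging.snapshot("top")[:,:,::-1]
cv2.imwrite("pics/s6.png",s)
a=[cv2.resize(x,(400,400),interpolation=2) for x in(s[140:300,200:360],t[90:220,180:310])]
cv2.imwrite("pics/c6.png",np.clip(np.hstack(a)*1.4,0,255).astype('uint8'))
E
```

```text
time: 17.1
position: [591.5, 210.1, 279.4]
orientation: [3.14, -0.119, 1.471]
wrist_force: [-0.4, -0.0, 0.4]
opening: 85.2
finger_force: 0.0
time: 18.3
```

View pics/c6.png

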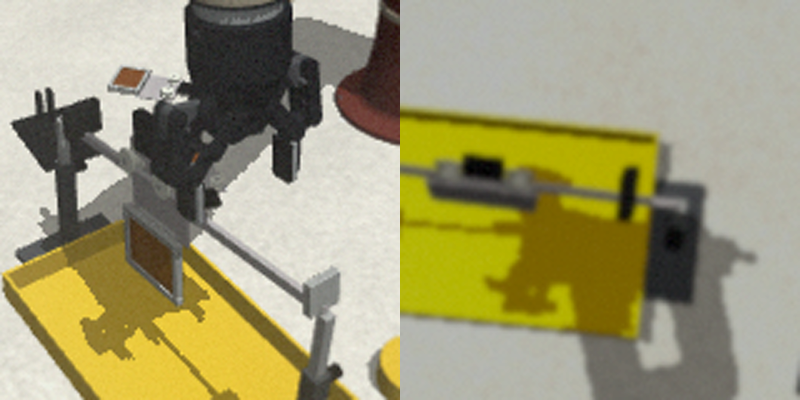

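The crop shows the hanger on the rail, wheels straddling, already rolled part-way: top-crop (483,170), stop at (628,195). The gripper is open and clear. I wait and track the grip numerically, since my picture views are used up.

```bash
cat > tr.py <<'E'
from h import *
from cell import robot
t=imaging.snapshot("top")[:,:,::-1]
a,b=proj("top",at(ST,[-60,1,262])),proj("top",at(ST,[170,1,240]))
row=[]
for x in range(-60,175,4):
    q=proj("top",at(ST,[x,1,265-x*.12 if x<125 else 215]));u,v=np.round(q).astype(int);row.append((x,int(t[v-1:v+2,u].mean())))
print(round(robot.read_state()["time"],2),[x for x,g in row if g<38])
E
python3 tr.py
python3 -m creep '[[0,0,0,0,0,0],[0,0,0,0,0,0],[0,0,0,0,0,0],[0,0,0,0,0,0],[0,0,0,0,0,0],[0,0,0,0,0,0],[0,0,0,0,0,0],[0,0,0,0,0,0],[0,0,0,0,0,0],[0,0,0,0,0,0],[0,0,0,0,0,0],[0,0,0,0,0,0]]' 1 | grep time
python3 tr.py
python3 -m creep '[[0,0,0,0,0,0],[0,0,0,0,0,0],[0,0,0,0,0,0],[0,0,0,0,0,0],[0,0,0,0,0,0],[0,0,0,0,0,0],[0,0,0,0,0,0],[0,0,0,0,0,0],[0,0,0,0,0,0],[0,0,0,0,0,0],[0,0,0,0,0,0],[0,0,0,0,0,0]]' 1 | grep time
python3 tr.py
python3 -m creep '[[0,0,0,0,0,0],[0,0,0,0,0,0],[0,0,0,0,0,0],[0,0,0,0,0,0],[0,0,0,0,0,0],[0,0,0,0,0,0],[0,0,0,0,0,0],[0,0,0,0,0,0],[0,0,0,0,0,0],[0,0,0,0,0,0],[0,0,0,0,0,0],[0,0,0,0,0,0]]' 1 | grep time
python3 tr.py
```

```text
18.45 [-60, -56, 32, 36, 40, 44, 48, 52, 56, 148, 152, 156]
time: 19.65
19.7 [-60, -56, 92, 96, 100, 104, 108, 112, 116, 120, 148, 152, 156]
time: 20.9
20.95 [-60, -56, 92, 96, 100, 104, 108, 112, 116, 120, 148, 152, 156]
time: 22.15
22.2 [-60, -56, 92, 96, 100, 104, 108, 112, 116, 120, 148, 152, 156]
```

It rolled down and has rested with the grip at x≈106, which puts the wheels at about 100. Retract straight up along the fingers, then check once more.

```bash
python3 -m creep '[[0,0,-0.04,0,0,0],[0,0,-0.1,0,0,0],[0,0,-0.2,0,0,0],[0,0,-0.3,0,0,0],[0,0,-0.4,0,0,0],[0,0,-0.4,0,0,0],[0,0,-0.4,0,0,0],[0,0,-0.4,0,0,0],[0,0,-0.4,0,0,0],[0,0,-0.4,0,0,0]]' 1; python3 tr.py; python3 -c "
from cell import workorder;print(workorder.close_job())"
```

```text
time: 23.2
position: [589.8, 198.3, 377.2]
orientation: [-3.141, -0.119, 1.471]
wrist_force: [0.8, -0.2, -0.2]
opening: 85.3
finger_force: 0.0
23.25 [92, 96, 100, 104, 108, 112, 116, 120, 148, 152, 156]
the job is handed in; nothing more can be done
None
```

I hung the hanger on the upper rail with about 5 N bearing while I still held it, then let go; it rolled down to the stop and stayed there, and I handed the job in at about 23 s with the gripper clear.

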